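Open the ratchet shelf stop and slide the tray into the row

TASK

Make room in the row on the shelf for the small tray: with a fingertip press the release tab of the ratchet stop fully down and, keeping it down, push the sliding jaw all the way back along its bar to the end block. Then push the tray along the shelf into the gap between the cup and the jaw until its long side is square against the bar. Only press and push, do not lift the tray or force the stop, and leave everything else where it stands.

Things in the scene. Friction and masses are not known exactly. Their poses are not given: they have to be found in the camera images.
- stop: Fixed ratchet stop: slotted metal bar, 445 long, 30 wide, 16 mm high, flat on the shelf. Origin: on the shelf under the bar's centre line. y runs along the bar to the fixed cheek (upright plate, 80 mm high, at y = +200 mm); -x points from the bar to the row of goods, towards the robot. Row-side face of the bar: x = -15 mm. Black end block, 30 mm high: y = -223 to -245 mm.
- jaw (a joint): Travel of the sliding jaw, m: 0 = most closed, 0.135 = fully back at the end block; it opens along the stop's -y. About 2 N slides it while the release is down. Release up: the pawl locks it against being pushed back (up to 10 mm of play, slots 10 mm apart) and it only clicks towards the cheek. It stays where it is left.
- jaw_face (a point): Point on the gripping face (+y side) of the jaw plate, 55 mm in front of the bar's centre line, 40 mm above the shelf; axes as the stop's. The upright plate is 4 mm thick and runs from x = -95 to +20 mm of the stop, 80 mm high over the row, 22 mm over the bar. Behind it (-y) a black carriage, 40 wide and 100 mm long, rides on the bar.
- tab (a joint): Angle of the release tab, rad: 0 = up, pawl in a slot (up to 0.12 if the pawl rests on a bridge between slots); 0.22 = fully down. The pawl is clear of the slots above 0.13. Springs up when let go. Hinge pin parallel to the stop's x, 64 mm behind the gripping face, 24 mm above the shelf.
- tab_top (a point): Where to press: on top of the grey ribbed release tab, on the bar's centre line, 24 mm behind the gripping face, 42 mm above the shelf when up. The tab is 28 mm wide across the bar and open from above from 5 to 48 mm behind the gripping face. Here it goes down 9 mm: 2 N to start, 5 N fully down. Carriage walls beside it are 28 mm high.
- thumb_wall (a point): Centre of the upright face of the black housing at the hinge end of the tab, 48 mm behind the gripping face, 30 mm wide, 46 to 64 mm above the shelf. A fingertip standing on the tab can push against it in the opening direction (-y of the stop).
- tray: Small grey plastic open tray, 72 (its x) by 110 (its y, long side) by 24 mm high, walls and floor 3 mm, 60 to 130 g, loose on the shelf in front of the row. Origin: centre of its underside. When home it lies square with the bar (axes as the stop's), origin 51 mm in front of the bar's centre line. The gap is about 150 mm wide with the jaw fully back.
- tin: Round steel tin with a screw lid, 80 mm across, 64 mm high, next to the fixed cheek in the row. Origin: centre of its underside. Leave it.
- cup: Red ceramic cup, 72 mm across the rim, 78 mm high, in the row between the tin and the jaw. Origin: centre of its underside. Leave it.
- mirror: White plastic hand mirror lying flat: round head 110 mm across, 12 mm thick, handle 115 mm long along its -x. Origin: under the centre of the head. Leave it.
- thermo: Clear plastic thermometer holder, upright sleeve with a steel spring clip on a 60 x 50 mm foot, 134 mm high. Origin: centre of its underside. Leave it.
- medicine: Brown glass bottle, 48 mm across, 95 mm high. Origin: centre of its underside. Leave it.
- soap: White soap dish with a bar of soap, 80 x 115 mm, 26 mm high. Origin: centre of its underside. Leave it.
- cream: White plastic jar, 72 mm across, 60 mm high. Origin: centre of its underside. Leave it.
There are look-alikes about, which are no part of the job. What is shaped like the tray but pink is not meant.

How it is judged:
By the outcome, as a careful person would: the job done as asked, in the order asked, and still so for the second after the job is handed in, with the robot touching nothing.
It also fails if it takes over 54 s, if anything falls off the work surface, if the arm or the gripper's body presses on something with over 40 N, if the wrist force passes 120 N, or if a joint passes its speed limit or range.

ROBOT

A 7-joint arm with a two-finger parallel gripper is mounted at the origin on the work surface. World frame = base frame: x ahead of the robot, y to its left, z up, the work surface at z = 0. Lengths are in m, angles in rad, forces in N, time in s.
With the tool pointing down it reaches from about 0.35 to 0.9 m from the base axis. Payload 8.1 kg.
Tool frame: the origin (TCP) lies midway between the tips of the shut fingers; the grasp point (between the pads) lies arm.grasp_offset behind it (arm.grasp_offset is the distance from the TCP to the grasp point, in m); z points along the fingers, y is the line along which they close (so a half turn about z gives the same grasp; the last joint's range is limited). The gripper opens to 92 mm and grips with 3 to 60 N. Pads are 19 mm wide; open, the fingers measure 130 mm over their backs; the gripper's body (75 mm by 190 mm) begins 47 mm behind the grasp point.
Start: joints at [-1.416, 0.434, 0.025, 1.573, -0.012, 1.134, -0.075], TCP at [0.159, 0.604, 0.227] pointing down, gripper open.
Joint ranges: [-2.62, 2.62], [-0.44, 2.09], [-1.27, 1.32], [0.08, 2.57], [-1.32, 4.46], [0.12, 2], [-2.74, 2.74]. Speed limits (rad/s): [2.22, 2.22, 3.01, 3.01, 3.14, 3.14, 3.14].

INTERFACE

Orientations are given as a rotation vector (axis times angle).
In Python, from cell import observe, imaging, arm gives the robot as it stands.
- The arm moves only by the tool apply_moves, never from a script. Its argument "commands" is a list of rows, each a list of 5 numbers: the opening in per cent of the stroke, from 0 (shut) to 100 (fully open), then the shift along the world's x, y, z in units of 0.06 m (1.0 is 0.06 m), then the turn about the world's z in units of 0.5 rad (1.0 is 0.5 rad). A call has 1 to 12 rows; each row shifts and turns the commanded pose from where the row before left it; what a row does not reach is not made up. A row lasts 1/8 s, in which the tool goes at most 62.5 mm and 10.7 degrees, less where a joint would pass 70% of its speed; a pose out of reach is approached as far as the arm can. A call with a number of a shift or a turn outside -1 to 1 is refused whole. A call with a gripper value outside its range is refused whole. The fingers move at their own pace and stop on an object; "newtons" is the grip in N (left out, the last holds). Time passes only in rows, so rows that do not move let the fingers close. It gives the time, the measured TCP pose, the force, the opening and the grip force at its end, in the units of the state.
- observe(): the state, without advancing time (a new reading comes with each control period).
- imaging.get_image(name): name is "scene" or "side" or "wrist"; returns (picture, depth): 400x640x3 uint8, red, green, blue; 400x640 float32, m along the optical axis (not along the pixel's ray), 0 where there is no reading.
- imaging.camera_params(name): a dict with "camera_matrix" (3x3 intrinsics, pixels), "origin" and "rotation" of the camera in the world; the wrist camera has in their place "tool_from_camera" (4x4, takes a point from camera to tool coordinates, whose origin is the TCP and whose axes are the flange's). Camera axes: x right, y up, looking along -z (the intrinsics and any distortion apply to the point x, -y, -z); pixel columns grow to the right and rows downward; lengths in m; the calibration is good to about 2 mm. A picture is of the moment at which its call begins: read the wrist's pose just before it. camera_params takes no time and is no camera call.
- arm.sign_off(): hands the job in; it is judged then, once.
The state is a dict: "clock": time; "joints": joint angles; "dq": joint speeds; "joint_efforts": joint torques, N m; "position": TCP position; "ee_rot": TCP orientation; "force": force on the tool from outside, world axes, zero at the start; "ft_torque": the same for the moment, N m; "width": opening from 0.0 (shut) to 1.0 (fully open); "gripper_force": force on a finger pad.
Only numpy, scipy, OpenCV 4.12 (cv2) and the standard library are available. Lean on these libraries where they do the work, as an engineer would, in place of code of your own. Each camera call takes 0.05 s, during which the arm holds its last target. There are 200 camera calls.

## Working session

There is one attempt and no reset: what is moved stays moved. The work goes in short steps, Python scripts to look and compute and a tool call to move; the robot and the scene stay as the last step left them, time stands still between calls to the robot, and variables do not carry over. Pictures are saved under pics/ and viewed, at most 10 in all, crops included, and the job is handed in when it is done.

Besides the shell and the picture viewer there is one more tool, called after "Call:" as name(argument=value, ...), one argument or row to a line, values as JSON. apply_moves: Moves the arm, as the interface text tells. Its arguments: {"type":"object","properties":{"commands":{"type":"array"},"newtons":{"type":"number"}},"required":["commands"]}

```bash
mkdir -p pics; ls
cat > h.py <<'E'
import numpy as np, cv2
from cell import observe, imaging, arm
from scipy.spatial.transform import Rotation as R
def cam(name):
    p=imaging.camera_params(name); K=np.array(p["camera_matrix"])
    if name=="wrist":
        s=observe(); T=np.eye(4); T[:3,:3]=R.from_rotvec(s["ee_rot"]).as_matrix(); T[:3,3]=s["position"]
        M=T@np.array(p["tool_from_camera"]); return K,M[:3,3],M[:3,:3],p
    return K,np.array(p["origin"]),np.array(p["rotation"]),p
def shot(name,tag):
    c=cam(name); im,d=imaging.get_image(name)
    cv2.imwrite(f"pics/{tag}.png",im[:,:,::-1]); np.savez(f"{tag}.npz",im=im,d=d,K=c[0],o=c[1],R=c[2]); return im,d,c
def load(tag):
    z=np.load(f"{tag}.npz"); return z["im"],z["d"],(z["K"],z["o"],z["R"])
def cloud(d,c):
    K,o,Rm=c[:3]; v,u=np.mgrid[:d.shape[0],:d.shape[1]]
    P=np.stack([(u-K[0,2])/K[0,0]*d,-(v-K[1,2])/K[1,1]*d,-d],-1)
    return P@Rm.T+o
def ray(u,v,c,z):
    K,o,Rm=c[:3]; r=Rm@np.array([(u-K[0,2])/K[0,0],-(v-K[1,2])/K[1,1],-1]); return o+r*(z-o[2])/r[2]
def proj(P,c):
    K,o,Rm=c[:3]; q=Rm.T@(np.array(P)-o); return K[0,2]+K[0,0]*q[0]/-q[2], K[1,2]-K[1,1]*q[1]/-q[2]
E
python3 - <<'E'
from h import *
for n in("scene","side"):
    im,d,c=shot(n,n+"0"); print(n,c[1],c[2].round(2).tolist(),c[0].tolist(),{k:v for k,v in c[3].items() if k not in("camera_matrix","origin","rotation")})
s=observe(); print(s["clock"],s["position"],s["ee_rot"],s["force"],arm.grasp_offset, imaging.camera_params("wrist"))
E
```

```text
pics
scene [1.13837859 0.27807279 0.82746262] [0.48, 0.71, 1.85] [[373.10119389779345, 0.0, 315.43109645244044], [0.0, 373.10119389779345, 211.0560805805144], [0.0, 0.0, 1.0]] {}
side [ 0.43809566 -1.01827684  0.83552463] [0.96, -0.05, -0.05] [[381.8501936076943, 0.0, 321.2430864680807], [0.0, 381.8501936076943, 197.17361622010063], [0.0, 0.0, 1.0]] {}
0.1 [0.15930183 0.60390876 0.22602097] [-4.03975767e-01 -3.11549661e+00  2.16110190e-03] [ 0.52441087 -1.31207184  0.17615478] 0.0188 {'camera_matrix': array([[311.65380025,   0.        , 316.12765195],
       [  0.        , 311.65380025, 202.44719173],
       [  0.        ,   0.        ,   1.        ]]), 'tool_from_camera': array([[-3.02918714e-04,  9.56994970e-01,  2.90104353e-01,
         7.87330161e-02],
       [ 9.99999948e-01,  3.22087777e-04, -1.83302433e-05,
         9.87623475e-04],
       [-1.10981017e-04,  2.90104332e-01, -9.56995018e-01,
        -1.57019121e-01],
       [ 0.00000000e+00,  0.00000000e+00,  0.00000000e+00,
         1.00000000e+00]])}
```

```bash
sed -i 's/np.array(p\["rotation"\]),p/R.from_rotvec(np.ravel(p["rotation"])).as_matrix(),p/' h.py
python3 - <<'E'
from h import *
for n in("scene","side"): shot(n,n+"0")
a=cv2.imread("pics/scene0.png");cv2.imwrite("pics/scene0b.png",cv2.resize(a,(800,500)))
a=cv2.imread("pics/side0.png");cv2.imwrite("pics/side0b.png",cv2.resize(a,(800,500)))
E
```

```text
(no output)
```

View pics/scene0b.png

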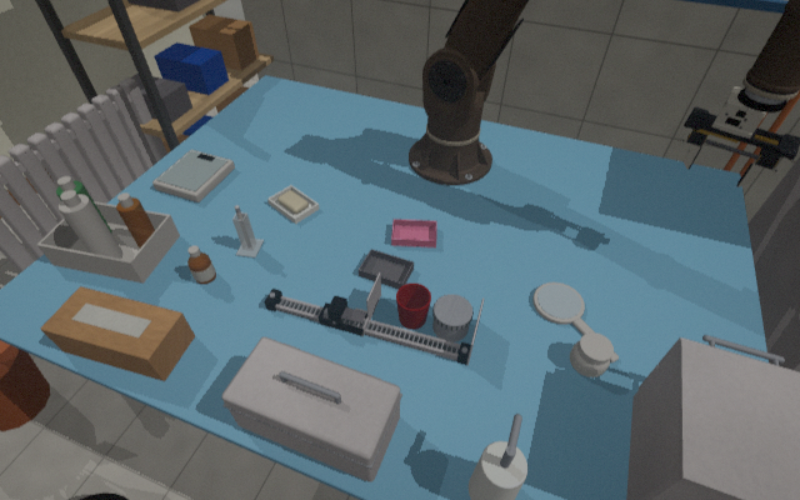

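View pics/side0b.png

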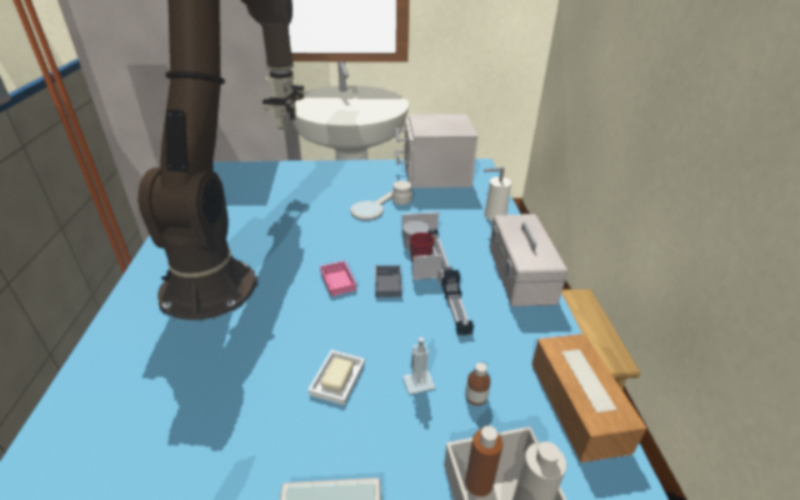

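Scene view (800-wide): the grey tray is at (386,267) and the pink look-alike at (414,232). The end block is at (274,298), the bar's cheek end at (464,352), the carriage at (345,314), the cup at (413,305), the tin at (453,315). The side view agrees (tray 388,282; pink 338,278). The grey one is mine. I'll measure with depth next.

Run:
```python
from h import *
im,d,c=load("scene0"); P=cloud(d,c)
print("depth valid",(d>0).mean(), "table z:",[P[int(v/1.25),int(u/1.25)].round(3).tolist() for u,v in((300,250),(520,250),(350,240))])
for n,(u,v) in dict(end=(272,296),cheekend=(464,348),bar1=(310,308),bar2=(430,342),tray=(386,268),cup=(413,290),tin=(453,302),carr=(338,304),jaw=(375,290),cheek=(478,325)).items():
    print(n,P[int(v/1.25),int(u/1.25)].round(3))
hsv=cv2.cvtColor(im,cv2.COLOR_RGB2HSV)
# bar axis: points z 10..35mm near
X=P.reshape(-1,3); 
a,b=P[int(296/1.25),int(272/1.25)],P[int(348/1.25),int(464/1.25)]
# tray: region in px
m=np.zeros(d.shape,bool); m[195:232,280:335]=1
m&=(hsv[:,:,1]<90)&(P[:,:,2]>-.005)&(P[:,:,2]<.035)
n,l,st,ce=cv2.connectedComponentsWithStats(m.astype(np.uint8)); k=1+st[1:,4].argmax(); T=P[l==k]
r=cv2.minAreaRect((T[:,:2]*1000).astype(np.float32)); print("tray",st[k],r,np.percentile(T[:,2],[5,50,95]))
```

```text
depth valid 0.99603515625 table z: [[0.497, -0.227, 0.0], [0.295, 0.271, -0.001], [0.418, -0.13, -0.002]]
end [ 0.663 -0.198  0.034]
cheekend [0.628 0.222 0.024]
bar1 [ 0.645 -0.117  0.008]
bar2 [0.628 0.153 0.006]
tray [ 0.474 -0.012  0.004]
cup [0.557 0.086 0.06 ]
tin [0.556 0.173 0.063]
carr [ 0.648 -0.044  0.061]
jaw [0.585 0.012 0.059]
cheek [0.603 0.237 0.076]
tray [286 199  49  33 941] ((482.37030029296875, 0.0734710693359375), (118.40267944335938, 146.7801971435547), 0.33382853865623474) [-0.00133914  0.00315757  0.0224419 ]
```

Call:
apply_moves(
  commands=[
    [0,0.5,-0.7,0.2,0.057],
    [0,0.5,-0.7,0.2,0.057],
    [0,0.55,-0.75,0.2,0.057],
    [0,0.55,-0.75,0.2,0.057],
    [0,0.55,-0.75,0.2,0.057],
    [0,0.55,-0.75,0.2,0.057],
    [0,0.55,-0.75,0,0.057],
    [0,0.55,-0.75,0,0.057],
    [0,0.55,-0.75,0,0.057],
    [0,0.55,-0.75,0,0.057],
    [0,0.55,-0.75,0,0.057],
    [0,0.55,-0.75,0,0.057],
  ],
)

```text
clock: 1.7
position: [0.5501, 0.0689, 0.2988]
ee_rot: [-0.134, 3.139, 0.0]
force: [0.7, 0.6, -0.1]
width: -0.001
gripper_force: 0.0
```

Call:
apply_moves(
  commands=[
    [0,0.3,-0.8,0,0],
    [0,0,0,0,0],
    [0,0,0,0,0],
  ],
)

```text
clock: 2.08
position: [0.5671, 0.0228, 0.2985]
ee_rot: [0.132, -3.138, -0.001]
force: [0.6, -0.3, 0.1]
width: 0.004
gripper_force: 0.0
```

Run:
```python
from h import *
im,d,c=shot("wrist","w1"); s=observe(); print(s["position"],s["ee_rot"],s["force"])
cv2.imwrite("pics/w1b.png",cv2.resize(cv2.imread("pics/w1.png"),(800,500)))
```

```text
[0.56699768 0.02364483 0.29852325] [ 1.34306389e-01 -3.13816703e+00 -1.15553899e-03] [0.27859431 0.97683449 0.52878045]
```

View pics/w1b.png

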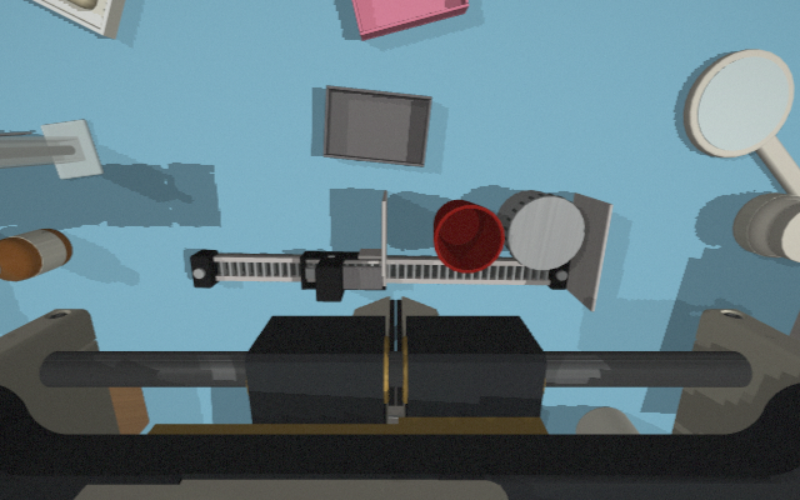

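Wrist view (800-wide; image up = towards the robot, right = +y): grey tray at (378,125), jaw plate at (384,240), ribbed tab about (366,274), housing (330,275), end block (203,268), cheek (597,250), cup (468,237). Pink tray at the top edge, not mine.

Run:
```python
from h import *
im,d,c=load("w1"); P=cloud(d,c)
X,Y,Z=P[...,0],P[...,1],P[...,2]
g=im.astype(int); blue=(g[...,2]-g[...,0]>40)
print("table",np.median(Z[blue]))
def reg(u0,u1,v0,v1):
    m=np.zeros(d.shape,bool); m[int(v0/1.25):int(v1/1.25),int(u0/1.25):int(u1/1.25)]=1; return m&(d>0)
def info(n,m):
    q=P[m]; print(n,len(q),q.mean(0).round(4) if len(q) else '',np.percentile(q,2,axis=0).round(4),np.percentile(q,98,axis=0).round(4))
m=reg(185,222,245,292)&(Z>.024); info("endblock",m)
m=reg(225,300,245,292)&(Z>.006)&(Z<.03)&~blue; info("barL",m); A=P[m].mean(0)
m=reg(392,550,250,292)&(Z>.009)&(Z<.024)&~blue; info("barR",m);
m=reg(555,615,185,310)&(Z>.072); info("cheektop",m)
m=reg(376,392,185,295)&(Z>.07); info("jawtop",m); J=P[m]
if len(J): print("fit",np.polyfit(J[:,0],J[:,1],1), cv2.minAreaRect((J[:,:2]*1000).astype(np.float32)))
m=reg(340,384,245,292)&(Z>.03)&(Z<.05); info("tab",m)
m=reg(300,345,245,305)&(Z>.05); info("housing",m)
m=reg(310,440,75,175)&~blue&(Z>.018); q=P[m]; print("tray rim",len(q),cv2.minAreaRect((q[:,:2]*1000).astype(np.float32)))
for n,r,z in(("cup",(425,510,190,280),.074),("tin",(505,590,185,275),.06)):
    m=reg(*r)&(Z>z)&(Z<.085); q=P[m]; print(n,cv2.minEnclosingCircle((q[:,:2]*1000).astype(np.float32)))
# bar edge lines
m=reg(225,300,240,292)|reg(392,440,240,292); m&=~blue&(Z>.008)&(Z<.03)
q=(P[m][:,:2]*1000).astype(np.float32); print("barfit",cv2.minAreaRect(q),cv2.fitLine(q,cv2.DIST_HUBER,0,.01,.01).ravel())
```

```text
table -0.0009578292461833726
endblock 410 [ 0.6575 -0.194   0.029 ] [ 0.6398 -0.2055  0.0246] [ 0.6768 -0.1844  0.0337]
barL 1211 [ 0.6544 -0.1298  0.0123] [ 0.6382 -0.1728  0.0062] [ 0.6703 -0.0862  0.0164]
barR 1362 [0.6407 0.1157 0.0144] [0.6207 0.0284 0.0097] [0.6569 0.2122 0.0168]
cheektop 479 [0.5894 0.2351 0.0771] [0.5367 0.2307 0.0723] [0.6451 0.2402 0.0802]
jawtop 213 [0.5908 0.0141 0.0785] [0.5511 0.0106 0.0765] [0.6266 0.0179 0.0804]
fit [ 0.06185375 -0.02247426] ((589.5875854492188, 13.728935241699219), (78.9976806640625, 3.884329319000244), 4.200986862182617)
tab 652 [ 0.6442 -0.0077  0.0406] [ 0.6234 -0.0298  0.0307] [0.6596 0.0139 0.0469]
housing 645 [ 0.6462 -0.0415  0.0618] [ 0.6288 -0.0561  0.0508] [ 0.6668 -0.0279  0.0643]
tray rim 699 ((482.240478515625, -3.2579879760742188), (109.97943115234375, 72.03181457519531), 89.0106430053711)
cup ((583.119140625, 99.49650573730469), 35.967281341552734)
tin ((579.657470703125, 193.8088836669922), 53.94573211669922)
barfit ((649.1451416015625, -46.25358581542969), (31.1975040435791, 259.5044860839844), 3.8154375553131104) [ 6.8096548e-02 -9.9767876e-01  6.5037476e+02 -6.4783249e+01]
```

Call:
apply_moves(
  commands=[
    [0,0.65,-0.26,-0.3,0],
    [0,0.64,-0.25,-0.7,0],
    [0,0,0,-0.9,-0.03],
    [0,0,0,-0.9,0],
    [0,0,0,-0.9,0],
    [0,0,0,0,0],
    [0,0,0,0,0],
  ],
)

```text
clock: 3.0
position: [0.6459, -0.0073, 0.0788]
ee_rot: [-0.11, 3.138, 0.001]
force: [0.5, 0.0, 0.6]
width: 0.007
gripper_force: 0.0
```

Run:
```python
from h import *
im,d,c=shot("wrist","w2"); s=observe(); print(s["position"],s["ee_rot"],s["force"])
cv2.imwrite("pics/w2b.png",cv2.resize(cv2.imread("pics/w2.png"),(800,500)))
```

```text
[ 0.64652398 -0.00765628  0.07947923] [-1.09731850e-01  3.13582136e+00  4.65378832e-04] [ 0.03167906  0.6194809  -0.32020802]
```

View pics/w2b.png

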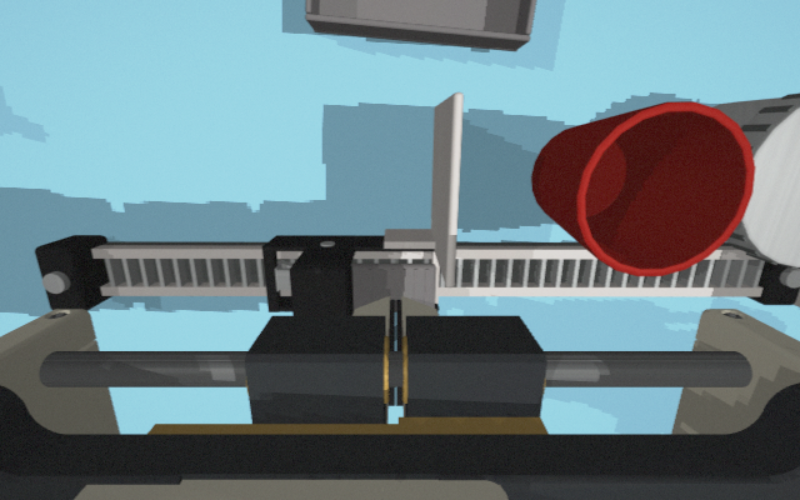

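The closed fingertips at (396,300) stand over the tab, between the housing face (352) and the plate (440). Going down.

Call:
apply_moves(
  commands=[
    [0,-0.03,0,-0.3,0],
    [0,0,0,-0.25,0],
    [0,0,0,-0.05,0],
    [0,0,0,-0.05,0],
    [0,0,0,0,0],
  ],
)

```text
clock: 3.68
position: [0.6427, -0.0078, 0.0378]
ee_rot: [0.109, -3.139, -0.001]
force: [-2.5, 0.1, 4.9]
width: 0.004
gripper_force: 2.2
```

Call:
apply_moves(
  commands=[
    [0,0,0,-0.05,0],
    [0,0,0,-0.03,0],
    [0,0,0,0,0],
  ],
)

```text
clock: 4.05
position: [0.643, -0.0085, 0.034]
ee_rot: [-0.108, 3.14, 0.0]
force: [-4.9, 0.4, 12.4]
width: 0.004
gripper_force: 6.3
```

Call:
apply_moves(
  commands=[
    [0,0,0,-0.03,0],
    [0,0,0,0,0],
    [0,0,0,0,0],
  ],
)

```text
clock: 4.42
position: [0.6433, -0.0088, 0.0335]
ee_rot: [-0.108, 3.139, 0.0]
force: [-9.0, 1.1, 24.6]
width: 0.007
gripper_force: 12.3
```

Call:
apply_moves(
  commands=[
    [0,0,0,0.01,0],
    [0,0.003,-0.05,0,0],
    [0,0.003,-0.05,0,0],
    [0,0.007,-0.1,0,0],
    [0,0.007,-0.1,0,0],
    [0,0.007,-0.1,0,0],
    [0,0,0,0,0],
  ],
)

```text
clock: 5.3
position: [0.6449, -0.0341, 0.0336]
ee_rot: [-0.106, 3.139, -0.001]
force: [-7.0, -1.3, 19.6]
width: 0.004
gripper_force: 9.5
```

Call:
apply_moves(
  commands=[
    [0,0.007,-0.1,0,0],
    [0,0.007,-0.1,0,0],
    [0,0.007,-0.1,0,0],
    [0,0.007,-0.1,0,0],
    [0,0.007,-0.1,0,0],
    [0,0.007,-0.1,0,0],
    [0,0.007,-0.1,0,0],
    [0,0.007,-0.1,0,0],
    [0,0.007,-0.1,0,0],
    [0,0.007,-0.1,0,0],
    [0,0,0,0,0],
  ],
)

```text
clock: 6.68
position: [0.649, -0.0944, 0.0336]
ee_rot: [-0.106, 3.139, -0.002]
force: [-6.1, -2.0, 18.6]
width: 0.006
gripper_force: 9.1
```

Run:
```python
from h import *
im,d,c=shot("wrist","w3"); s=observe(); print(s["position"],s["ee_rot"],s["force"])
cv2.imwrite("pics/w3b.png",cv2.resize(cv2.imread("pics/w3.png"),(800,500)))
```

```text
[ 0.64904388 -0.09434959  0.03367358] [-1.05920535e-01  3.13852340e+00 -2.38741597e-03] [-5.86827871 -2.47879037 19.21234714]
```

View pics/w3b.png

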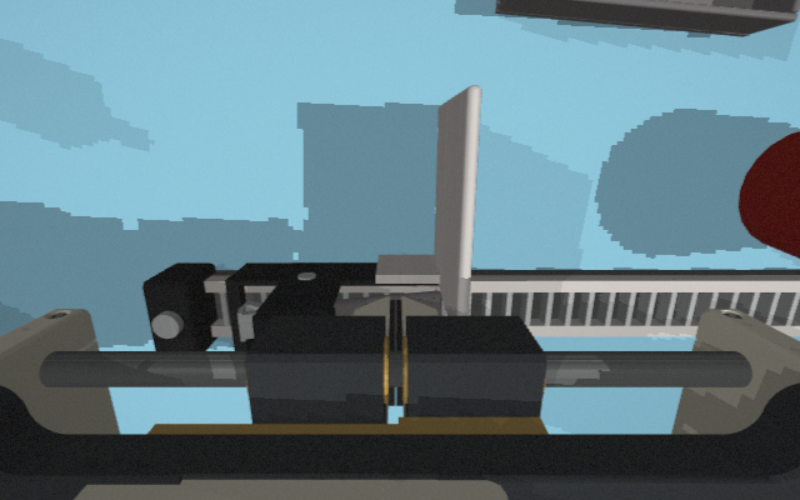

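The jaw (plate at 465,200) follows the finger. The carriage's rear end (230,300) is still short of the end block (~190,300). Continuing.

Call:
apply_moves(
  commands=[
    [0,0.006,-0.08,0,0],
    [0,0.006,-0.08,0,0],
    [0,0.004,-0.06,0,0],
    [0,0.004,-0.06,0,0],
    [0,0,0,0,0],
  ],
)

```text
clock: 7.35
position: [0.6499, -0.1073, 0.0336]
ee_rot: [-0.11, 3.14, 0.004]
force: [-8.6, 7.3, 23.2]
width: 0.002
gripper_force: 11.7
```

Call:
apply_moves(
  commands=[
    [0,0.003,-0.04,0,0],
    [0,0,0,0,0],
    [0,0,0,0,0],
  ],
)

```text
clock: 7.72
position: [0.65, -0.1074, 0.0336]
ee_rot: [0.112, -3.139, -0.008]
force: [-9.8, 12.3, 23.8]
width: 0.003
gripper_force: 13.2
```

Run:
```python
from h import *
im,d,c=shot("wrist","w4"); P=cloud(d,c)
m=(P[...,2]>.07)&(P[...,2]<.086)&(abs(P[...,1]+.085)<.03)&(P[...,0]>.53)&(P[...,0]<.65); q=P[m]
r=cv2.minAreaRect((q[:,:2]*1000).astype(np.float32)); print(len(q),r)
x,y=np.array(r[0])/1000; print("face ys",(x-.6412)*-.0698+(y-.0394)*.9976+.002)
```

```text
2716 ((601.1163940429688, -90.8458023071289), (20.64532470703125, 86.32770538330078), 78.82621765136719)
face ys -0.12513537668579103
```

Call:
apply_moves(
  commands=[
    [0,-0.002,0.04,0,0],
    [0,0,0,0.15,0],
    [0,0,0,0.4,0],
    [0,0,0,0.7,0],
    [0,-0.5,0.3,0.9,0],
    [0,-0.9,0.4,0.9,0],
    [0,-0.9,0.4,0,0.3],
    [0,-0.9,0.4,0,0.3],
    [0,0,0,0,0],
    [0,0,0,0,0],
  ],
)

```text
clock: 9.02
position: [0.4714, -0.0251, 0.2018]
ee_rot: [-0.575, 3.087, -0.0]
force: [0.8, -0.2, -0.8]
width: 0.009
gripper_force: 0.0
```

Run:
```python
from h import *
im,d,c=shot("wrist","w5"); P=cloud(d,c); s=observe(); print(s["position"],s["ee_rot"],s["force"])
Z=P[...,2]; g=im.astype(int); blue=(g[...,2]-g[...,0]>40)
m=~blue&(Z>.018)&(Z<.03)&(abs(P[...,0]-.482)<.07)&(abs(P[...,1]+.003)<.09); q=P[m]
print("tray",len(q),cv2.minAreaRect((q[:,:2]*1000).astype(np.float32)) if len(q) else 0)
m=(Z>.07)&(Z<.086)&(abs(P[...,1]+.085)<.03)&(P[...,0]>.53)&(P[...,0]<.65); q=P[m]
if len(q):
  r=cv2.minAreaRect((q[:,:2]*1000).astype(np.float32)); print(len(q),r)
  x,y=np.array(r[0])/1000; print("face ys",(x-.6412)*-.0698+(y-.0394)*.9976+.002)
cv2.imwrite("pics/w5b.png",cv2.resize(cv2.imread("pics/w5.png"),(800,500)))
```

```text
[ 0.47191924 -0.02538352  0.20172605] [-5.74024871e-01  3.08722073e+00 -9.03599137e-04] [ 0.17935574 -0.07890492  0.63515818]
tray 1006 ((482.1380920410156, -3.435791015625), (109.67517852783203, 72.42485046386719), 89.12511444091797)
28 ((559.2587890625, -90.43534088134766), (6.123105525970459, 3.6671996116638184), 5.84199333190918)
face ys -0.12180423953979493
```

View pics/w5b.png

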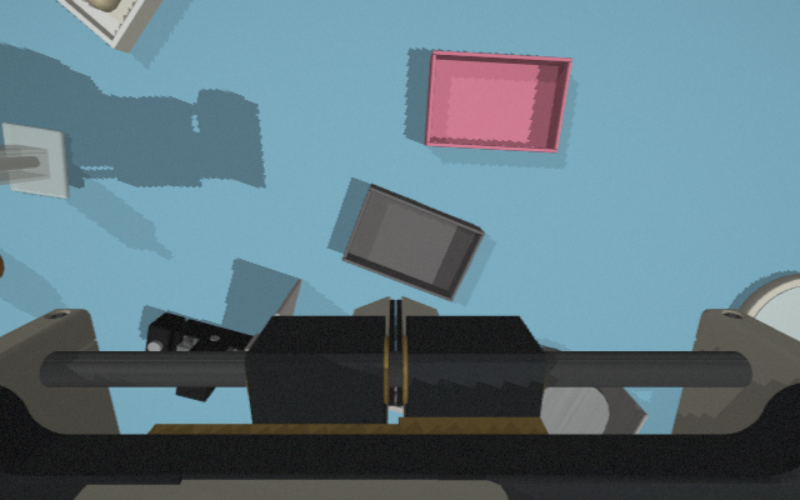

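Now grey tray at (413,242), yaw about −1° in world. The jaw face measures y_s = −0.122, so it is fully back. The tray sits ~15 mm too near the cup, so I'll nudge it −y first by its far short end, a little off-centre so that it also turns square.

Call:
apply_moves(
  commands=[
    [0,0,0.6,0,-0.3],
    [0,0,0.6,0,-0.3],
    [0,0,0.61,-0.5,-0.06],
    [0,0,0,-0.8,0],
    [0,0,0,-0.8,0],
    [0,0,0,-0.7,0],
    [0,0,0,-0.36,0],
    [0,0,0,0,0],
    [0,0,0,0,0],
  ],
)

```text
clock: 10.2
position: [0.4719, 0.0835, 0.0122]
ee_rot: [-0.06, 3.14, -0.0]
force: [0.1, 0.0, 1.3]
width: 0.003
gripper_force: 0.0
```

Run:
```python
from h import *
s=observe(); print(s["position"],s["ee_rot"],s["force"],np.round(s["joints"],2))
```

```text
[0.4719218  0.08352768 0.01220583] [-5.99288410e-02  3.14006419e+00 -1.95801310e-04] [0.14120411 0.0030088  1.2557396 ] [-0.43  0.52  0.2   2.15 -0.2   0.49  1.52]
```

Call:
apply_moves(
  commands=[
    [0,0,-0.1,0,0],
    [0,0,-0.1,0,0],
    [0,0,-0.08,0,0],
    [0,0,-0.08,0,0],
    [0,0,-0.08,0,0],
    [0,0,0,0,0],
  ],
)

```text
clock: 10.95
position: [0.4709, 0.057, 0.0119]
ee_rot: [-0.061, 3.141, 0.0]
force: [-0.4, 0.2, 1.6]
width: 0.002
gripper_force: 0.4
```

```bash
cat >> h.py <<'E'
def tray(tag):
    im,d,c=shot("wrist",tag); P=cloud(d,c); s=observe(); print(np.round(s["position"],4),s["force"])
    Z=P[...,2]; g=im.astype(int); blue=(g[...,2]-g[...,0]>40); pink=(g[...,0]-g[...,1]>40)
    m=~blue&~pink&(Z>.018)&(Z<.03)&(P[...,0]>.40)&(P[...,0]<.645)&(P[...,1]>-.12)&(P[...,1]<.09)
    n,l,st,ce=cv2.connectedComponentsWithStats(m.astype(np.uint8)); k=1+st[1:,4].argmax(); q=P[l==k]
    r=cv2.minAreaRect((q[:,:2]*1000).astype(np.float32)); p=np.array(r[0])/1000-[.6412,.0394]
    print("tray",len(q),r,"stop frame",p@[.9976,.0698],p@[-.0698,.9976]); return im,P,q
E
python3 -c "
from h import *
tray('w6')"
```

```text
[0.4708 0.0571 0.0118] [0.58111771 0.27892785 0.08887971]
tray 3291 ((454.9309997558594, 0.13094329833984375), (37.928001403808594, 144.70652770996094), 10.934308052062988) stop frame -0.18856293480133057 -0.02617323474853516
```

Call:
apply_moves(
  commands=[
    [0,0,0.2,0,0],
    [0,0,0.1,0.6,0],
    [0,-0.2,0,0.9,0],
    [0,-0.3,-0.6,0.9,0],
    [0,-0.3,-0.6,0.9,0],
    [0,0,0,0,0],
    [0,0,0,0,0],
  ],
)

```text
clock: 11.88
position: [0.4253, 0.0097, 0.2017]
ee_rot: [-0.063, 3.141, 0.001]
force: [-0.2, 0.2, -0.6]
width: 0.005
gripper_force: 0.0
```

```bash
python3 -c "
from h import *
tray('w7')"
```

```text
[0.425  0.0098 0.2011] [-0.02858674 -0.15564234  0.53449095]
tray 623 ((479.4507141113281, -12.499927520751953), (64.7873306274414, 109.98966217041016), 1.3789438009262085) stop frame -0.16498370254348754 -0.04048526753967285
```

Call:
apply_moves(
  commands=[
    [0,-0.15,-0.45,0,-0.342],
    [0,0,0,0,-0.342],
    [0,0,0,0,-0.342],
    [0,0,0,0,-0.342],
    [0,0,0,0,-0.342],
    [0,0,0,0,-0.342],
    [0,0,0,0,-0.342],
    [0,0,0,0,-0.342],
    [0,0,0,0,-0.346],
    [0,0,0,0,0],
  ],
)

```text
clock: 13.18
position: [0.4159, -0.0176, 0.2007]
ee_rot: [-2.14, -2.299, 0.004]
force: [-0.1, 0.4, 0.0]
width: 0.005
gripper_force: 0.0
```

```bash
python3 -c "
from h import *
s=observe();print(s['position'],np.round(s['joints'],2))
v=np.array(s['ee_rot']);print(R.from_rotvec(v).as_matrix().round(3))
tray('w8')"
```

```text
[ 0.4159401  -0.01756649  0.20073175] [-0.54  0.11  0.5   2.11 -0.07  0.93  0.08]
[[-0.072  0.997 -0.003]
 [ 0.997  0.072 -0.001]
 [-0.001 -0.003 -1.   ]]
[ 0.416  -0.0177  0.2009] [ 0.92823388 -0.01457603 -0.58364104]
tray 1033 ((484.1036376953125, -12.910945892333984), (72.11155700683594, 110.46627044677734), 0.8789965510368347) stop frame -0.16037063505844118 -0.04122007353332519
```

Call:
apply_moves(
  commands=[
    [0,0,0,-0.8,0],
    [0,0,0,-0.9,0],
    [0,0,0,-0.9,0],
    [0,0,0,-0.4,0],
    [0,0,0,-0.15,0],
    [0,0,0,0,0],
    [0,0.1,0.007,0,0],
    [0,0.1,0.007,0,0],
    [0,0.1,0.007,0,0],
    [0,0.1,0.007,0,0],
    [0,0.1,0.007,0,0],
    [0,0.1,0.007,0,0],
  ],
)

```text
clock: 14.72
position: [0.4462, -0.0161, 0.0127]
ee_rot: [-2.138, -2.289, 0.01]
force: [-27.5, -2.4, 37.2]
width: 0.001
gripper_force: 22.9
```

```bash
python3 -c "
from h import *
tray('w9')"
```

```text
[ 0.4464 -0.0161  0.0128] [-20.59127241  -1.80723006  32.0195305 ]
tray 3405 ((485.03973388671875, 18.462177276611328), (64.40971374511719, 103.2187271118164), 81.54359436035156) stop frame -0.15724694150070193 -0.009987585374145506
```

```bash
python3 -c "
from h import *
shot('side','s2');a=cv2.imread('pics/s2.png')[195:250,270:370]
b=cv2.imread('pics/w9.png')
cv2.imwrite('pics/c2.png',np.vstack([cv2.resize(b,(640,400))[:,:],cv2.resize(a[:30],(640,192),interpolation=cv2.INTER_CUBIC)]))"
```

```text
(no output)
```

View pics/c2.png

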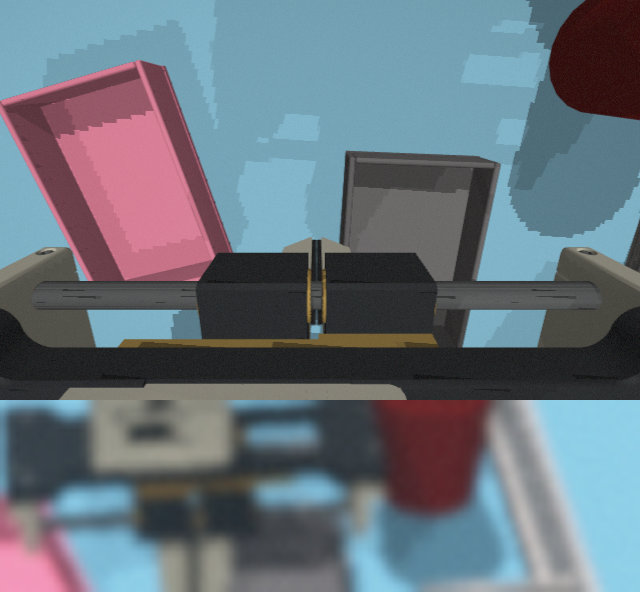

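```bash
python3 -c "
from h import *
for t in('w5','w8','w9'):
    im,d,c=load(t);P=cloud(d,c);g=im.astype(int);Z=P[...,2]
    m=(g[...,0]-g[...,1]>40)&(Z>.018)&(Z<.035)&(P[...,0]<.46)&(P[...,1]<.06); q=P[m]
    print(t,'pink',len(q),cv2.minAreaRect((q[:,:2]*1000).astype(np.float32)),q.max(0),q[q[:,0].argmax()])
    blue=(g[...,2]-g[...,0]>40)
    m=~blue&(g[...,0]-g[...,1]<30)&(Z>.016)&(Z<.032)&(P[...,0]>.44)&(P[...,0]<.56)&(P[...,1]<0)&(P[...,1]>-.09); q=P[m]
    print('  tray pts',len(q),np.percentile(q,[1,50,99],axis=0).round(4).tolist())
    for y in(-.055,-.045,-.035):
        k=q[abs(q[:,1]-y)<.003]; print('   ',y,k[:,0].min().round(4),k[:,0].max().round(4),k[:,2].mean().round(4)) if len(k) else 0
"
```

```text
w5 pink 908 ((345.80389404296875, 15.188365936279297), (71.5592041015625, 109.36988067626953), 18.208162307739258) [0.3963018  0.05994303 0.02508684] [ 0.3963018  -0.02450533  0.02388213]
  tray pts 569 [[0.4454, -0.089, 0.0161], [0.4884, -0.0417, 0.0226], [0.5574, -0.0013, 0.0248]]
    -0.055 0.4452 0.5167 0.0226
    -0.045 0.4454 0.5176 0.0216
    -0.035 0.4455 0.5177 0.0215
w8 pink 861 ((346.14898681640625, 15.241439819335938), (72.22117614746094, 109.47074127197266), 18.133066177368164) [0.39599417 0.05974    0.02521854] [ 0.39599417 -0.02578536  0.02200935]
  tray pts 670 [[0.4481, -0.0893, 0.0162], [0.4919, -0.0533, 0.0223], [0.5589, -0.0011, 0.0272]]
    -0.055 0.4488 0.5203 0.0219
    -0.045 0.4486 0.5199 0.0217
    -0.035 0.4484 0.52 0.0216
w9 pink 4390 ((345.5001220703125, 15.482994079589844), (74.13150024414062, 108.9505615234375), 18.12812614440918) [0.39323515 0.05998643 0.02521904] [ 0.39323515 -0.01207803  0.0185212 ]
  tray pts 1474 [[0.4406, -0.0632, 0.0162], [0.5286, -0.0089, 0.022], [0.5321, -0.0005, 0.0312]]
    -0.055 0.5293 0.5325 0.0206
    -0.045 0.5294 0.5321 0.0209
    -0.035 0.5293 0.5317 0.0227
```

The tray moved only 12 mm: its rim rides on the sloped back of the closed finger and gets pressed down. I'll back off and push with the flat inner pad of one finger instead. The fingers will be about 30 mm apart, straddling the near wall without gripping it.

Call:
apply_moves(
  commands=[
    [0,-0.15,-0.01,0,0],
    [0,-0.25,-0.018,0,0],
    [0,0,0,0.5,0],
    [0,0,0,0.9,0],
    [33,0,0,0.9,0],
    [33,0,0,0.8,0],
    [33,0,0,0,0],
    [33,0,0,0,0],
  ],
)

```text
clock: 15.82
position: [0.4277, -0.0173, 0.1985]
ee_rot: [-2.143, -2.297, -0.0]
force: [-0.5, -0.1, 0.2]
width: 0.325
gripper_force: 0.0
```

```bash
python3 -c "
from h import *
tray('w10')"
```

```text
[ 0.4274 -0.0175  0.198 ] [ 0.89812677 -0.67637314 -0.7824827 ]
tray 1056 ((496.099609375, -11.501625061035156), (71.81378173828125, 110.27022552490234), 1.7072536945343018) stop frame -0.14830508311676027 -0.04065145389526367
```

Call:
apply_moves(
  commands=[
    [33,0.66,0.067,0,0],
    [33,0,0,-0.8,0],
    [33,0,0,-0.9,0],
    [33,0,0,-0.9,0],
    [33,0,0,-0.4,0],
    [33,0,0,-0.11,0],
    [33,0,0,0,0],
  ],
)

```text
clock: 16.75
position: [0.4674, -0.0139, 0.012]
ee_rot: [-2.144, -2.296, 0.002]
force: [0.4, -0.2, 0.5]
width: 0.326
gripper_force: 0.0
```

Call:
apply_moves(
  commands=[
    [33,0.1,0.007,0,0],
    [33,0.1,0.007,0,0],
    [33,0.1,0.007,0,0],
    [33,0,0,0,0],
  ],
)

```text
clock: 17.25
position: [0.4869, -0.0122, 0.0127]
ee_rot: [2.143, 2.296, 0.001]
force: [0.2, -0.1, 0.1]
width: 0.334
gripper_force: 0.0
```

Call:
apply_moves(
  commands=[
    [33,0.1,0.007,0,0],
    [33,0.1,0.007,0,0],
    [33,0.1,0.007,0,0],
    [33,0.1,0.007,0,0],
    [33,0.1,0.007,0,0],
    [33,0.1,0.007,0,0],
    [33,0.1,0.007,0,0],
    [33,0.1,0.007,0,0],
    [33,0.1,0.007,0,0],
    [33,0.1,0.007,0,0],
    [33,0,0,0,0],
  ],
)

```text
clock: 18.62
position: [0.5466, -0.0081, 0.0124]
ee_rot: [2.143, 2.296, 0.001]
force: [-0.5, 0.2, -0.8]
width: 0.334
gripper_force: 0.0
```

```bash
python3 -c "
from h import *
tray('w11')
cv2.imwrite('pics/w11b.png',cv2.resize(cv2.imread('pics/w11.png'),(800,500)))"
```

```text
[ 0.5461 -0.0081  0.0124] [-0.06448775  0.90321358 -0.64263428]
tray 2955 ((558.3604736328125, 16.957481384277344), (89.60668182373047, 65.56596374511719), 4.128383159637451) stop frame -0.0842071993032837 -0.016606457630615235
```

View pics/w11b.png

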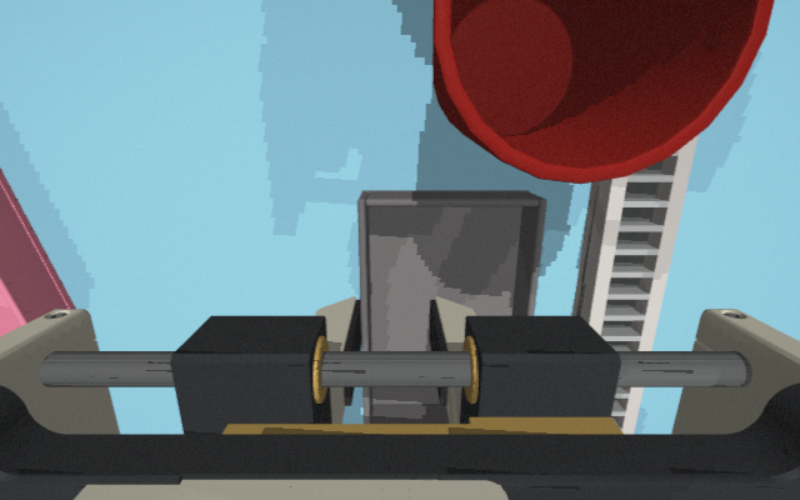

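The tray is flush on the pad, at (450,310), clear of the cup, with about 25 mm left to the bar.

Call:
apply_moves(
  commands=[
    [33,0.1,0.007,0,0],
    [33,0.1,0.007,0,0],
    [33,0.1,0.007,0,0],
    [33,0.08,0.006,0,0],
    [33,0.05,0.003,0,0],
    [33,0.03,0.002,0,0],
    [33,0,0,0,0],
  ],
)

```text
clock: 19.55
position: [0.5737, -0.0062, 0.0124]
ee_rot: [2.143, 2.296, 0.0]
force: [-0.8, -0.5, -0.8]
width: 0.329
gripper_force: 0.0
```

Call:
apply_moves(
  commands=[
    [33,0.03,0.002,0,0],
    [33,0.03,0.002,0,0],
    [33,0,0,0,0],
    [33,0,0,0,0],
  ],
)

```text
clock: 20.05
position: [0.5746, -0.0061, 0.012]
ee_rot: [-2.142, -2.294, 0.004]
force: [-7.6, -0.4, 7.0]
width: 0.33
gripper_force: 3.9
```

Call:
apply_moves(
  commands=[
    [33,0.02,0.001,0,0],
    [33,0,0,0,0],
    [33,-0.1,-0.007,0,0],
    [33,-0.07,-0.005,0,0],
    [33,0,0,0.3,0],
    [33,0,0,0.7,0],
    [33,0,0,0.9,0],
    [33,-0.8,0,0.9,0],
    [33,-0.8,0,0,0],
    [33,0,0,0,0],
    [33,0,0,0,0],
  ],
)

```text
clock: 21.42
position: [0.4797, -0.0064, 0.1742]
ee_rot: [2.142, 2.296, 0.003]
force: [1.0, 0.5, -0.0]
width: 0.333
gripper_force: 0.0
```

```bash
python3 -c "
from h import *
im,P,q=tray('w12')
g=im.astype(int);Z=P[...,2];blue=(g[...,2]-g[...,0]>40)
m=~blue&(Z>.008)&(Z<.0175)&(P[...,0]>.62)&(P[...,0]<.68)&(P[...,1]>0.03)&(P[...,1]<.11)
b=P[m];print('bar',len(b),cv2.minAreaRect((b[:,:2]*1000).astype(np.float32)) if len(b)>10 else 0)
cv2.imwrite('pics/w12b.png',cv2.resize(cv2.imread('pics/w12.png'),(800,500)))"
```

```text
[ 0.4799 -0.0065  0.1739] [-0.4842859  -0.51040523  0.10670553]
tray 1389 ((595.2245483398438, -2.628643035888672), (72.31027221679688, 109.72362518310547), 3.9600110054016113) stop frame -0.048798709860076915 -0.03871868776672363
bar 1142 ((638.4867553710938, 68.58092498779297), (38.24909210205078, 78.92151641845703), 3.786834716796875)
```

View pics/w12b.png

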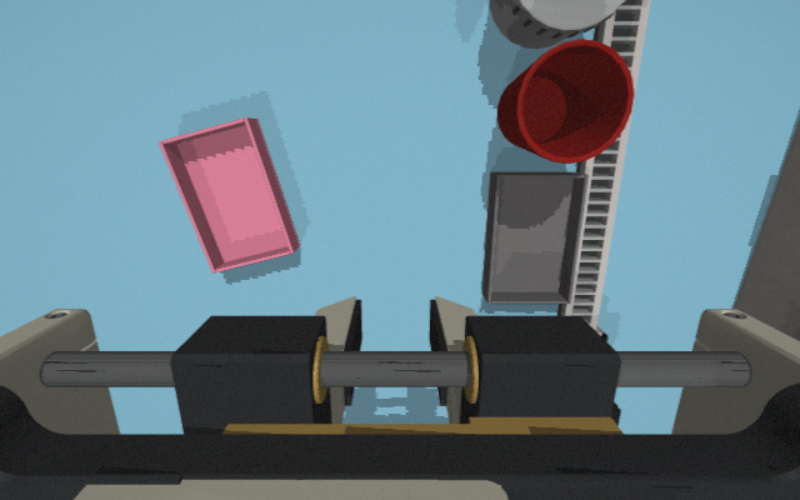

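The tray (535,238) lies parallel to the bar (3.96° against about 3.9°) and against it, clear of the cup (575,100). Last check of the jaw and cup before handing in.

```bash
python3 -c "
from h import *
im,d,c=load('w12');P=cloud(d,c);Z=P[...,2];g=im.astype(int)
q=P[(g[...,0]-g[...,1]>60)&(Z>.072)&(Z<.085)&(P[...,0]>.53)];print('cup',cv2.minEnclosingCircle((q[:,:2]*1000).astype(np.float32)))
def jaw(P):
    Z=P[...,2];m=(Z>.06)&(Z<.083)&(P[...,0]>.54)&(P[...,0]<.615)&(P[...,1]>-.13)&(P[...,1]<.04);q=P[m]
    print('jaw',len(q),np.median(q,axis=0).round(4) if len(q) else '')
im,d,c=load('scene0');jaw(cloud(d,c))
im,d,c=shot('scene','scene1');jaw(cloud(d,c))
print(observe()['clock'])"
```

```text
cup ((582.7567749023438, 98.97384643554688), 35.69701385498047)
jaw 66 [0.5852 0.0122 0.0757]
jaw 69 [ 0.5884 -0.0895  0.0738]
21.525
```

```bash
python3 -c "
from h import *
print(arm.sign_off())"
```

```text
the job is handed in; nothing more can be done
None
```

The job is handed in at 21.5 s: the jaw is fully back at the end block, the tray sits square against the bar in the gap, and the cup and pink tray have not moved. One early push pressed the tray down with up to 37 N before I changed how I pushed it, under the 40 N limit.

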